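# Seat the tip box on the shaker and snap its clamp shut

## Task

With the fingertips, push the white lidded tip box along its channel on the shaker platform until it is fully home against the end stop. Then push the handle of the clamp beside it over centre towards the box, so that the lever snaps into its closed position and its rubber pad holds the box down. Push only: do not lift the box, and leave the bottles, dish and other things around where they stand.

Things in the scene. Friction and masses are not known exactly. Their poses are not given: they have to be found in the camera images.
- shaker: benchtop laboratory shaker, fixed: white housing under an aluminium platform of 260 (x) x 220 (y) mm whose top is at z = 70 mm. Origin on the desk under its centre; x axis along the channel towards the end stop (away from the robot, turned up to 0.35 rad either way), y to the left, z up. Channel centred on y = 0: two steel rails 12 mm high, 56 mm apart inside, from x = -30 to 115 mm
- stop (a point): middle of the near face of the channel's end stop, at platform height (x = 115, y = 0, z = 70 mm in the shaker's frame). The stop is a steel bar 26 mm high, 68 mm wide. The box is home when its far end face touches this face
- tip_box: white lidded box, loose, 128 mm long, 48 mm wide, 38 mm high, about 0.12 kg, standing in the channel with its length along it, 30 to 60 mm short of the stop; it slides on the platform. Origin at the centre of its underside, 64 mm from each end face (so when home, 64 mm from the stop); y axis along its length, z up
- clamp_lever (a joint): angle (rad) of the clamp lever, one rigid steel part with a handle and a hold-down arm. 0: open, handle leaning 35 deg outwards (shaker +y), arm raised. Grows as the handle is pushed towards the channel (shaker -y). A spring drives it away from centre (about 0.6): push over with up to 5 N at the handle, then it snaps on by itself. About 1.24: closed, pad on the box lid. Hard limit 1.28
- pivot (a point): pivot of the clamp lever, left of the channel between two steel cheeks 56 mm high; at x = 75, y = 58, z = 120 mm in the shaker's frame; the lever turns about the shaker's x direction
- handle_end (a point): outer end of the clamp's handle, 105 mm from the pivot; a straight round bar with a black rubber grip, 16 mm in diameter, over its outer half. Open, this point lies at about x = 75, y = 118, z = 206 mm in the shaker's frame; closed, the handle leans 35 deg over the channel
- clamp_pad: rubber pad, 18 mm across, under the tip of the hold-down arm, 55 mm from the pivot; origin at the centre of its pressing face. It gives up to 2.5 mm on a stiff spring. Closed, it presses on the box's lid with about 4.5 N
- petri_dish: covered plastic dish, 60 mm across, 15 mm high, standing on the platform to the right of the channel; bystander; origin at its underside
- small_bottle: small screw-cap bottle, 30 mm across, 58 mm high, standing on the platform at its front right; bystander; origin at its underside
- brown_bottle: brown screw-cap bottle with white cap, 56 mm across, 118 mm high, on the desk behind the shaker; bystander; origin at its underside
- dark_bottle: smaller brown screw-cap bottle with black cap, 48 mm across, 102 mm high, on the desk behind the shaker; bystander; origin at its underside
- beaker: clear beaker, 46 mm across, 59 mm high, on the desk to the left of the shaker; bystander; origin at its underside
- timer: white countdown timer, 47x62x52 mm, on the desk near the front right; bystander; origin at its underside
- mug: white mug, 79 mm across, 89 mm high, on the desk at the back right; bystander; origin at its underside
- tape: roll of tape lying flat, 98 mm across, 25 mm high, on the desk to the left; bystander; origin under the centre of the roll

How it is judged (in metres and radians):
On the way, in this order (a step that is already met when the one before it is completed fails the run):
1. the box is pushed home against the stop while the clamp is still open (x of tip_box in the frame of shaker above 0.048 m and y of tip_box in the frame of shaker between -0.008 and 0.008 m and z of tip_box in the frame of shaker below 0.073 m and angle between tip_box's own z axis and vertical below 0.05 rad and value of joint clamp_lever below 0.4 rad), for 0.2 s.
2. the clamp lever has snapped over and its pad presses on the box (value of joint clamp_lever above 1.12 rad and contact force between clamp_pad and tip_box above 1 N), for 0.2 s.
At the end, for the whole second after the job is handed in: The box lies flat in its channel, its far end within 3 mm of the stop, at rest; the clamp lever stays in its closed position (over 1.12 rad) and its pad presses on the box with more than 1 N (all of step 2 and x of tip_box in the frame of shaker above 0.048 m and y of tip_box in the frame of shaker between -0.008 and 0.008 m and z of tip_box in the frame of shaker below 0.073 m and angle between tip_box's own z axis and vertical below 0.05 rad and velocity of joint clamp_lever between -0.1 and 0.1 rad/s and linear speed of tip_box below 0.02 m/s); the robot touches nothing.
It fails at once if the box is lifted more than 12 mm off the platform, or tipped by more than 0.25 rad (z of tip_box in the frame of shaker above 0.082 m or angle between tip_box's own z axis and vertical above 0.25 rad).
It fails at once if a bystander is pushed more than 20 mm from its place or tipped (distance of any of petri_dish, small_bottle, brown_bottle, dark_bottle, beaker, timer, mug, tape from where it was at the start of the episode above 0.02 m or angle between any of petri_dish, small_bottle, brown_bottle, dark_bottle, beaker, timer, mug, tape's own z axis and vertical above 0.3 rad).
It also fails if it takes over 40 s, if anything falls off the work surface, if the arm or the gripper's body presses on something with over 40 N, if the wrist force passes 120 N, or if a joint passes its speed limit or range.

## Robot

A 7-joint arm with a two-finger parallel gripper is mounted at the origin on a cart in front of the work surface, level with it; the furniture and walls round the work are solid. World frame = base frame: x ahead of the robot, y to its left, z up, the work surface at z = 0. Lengths are in m, angles in degrees, forces in N, time in s.
With the tool pointing down it reaches from about 0.425 to 0.825 m from the base axis. Payload 3.6 kg.
Tool frame: the origin (TCP) lies midway between the tips of the shut fingers; the grasp point (between the pads) lies 19 mm behind it; z points along the fingers, y is the line along which they close (so a half turn about z gives the same grasp; the last joint's range is limited). The gripper opens to 93 mm and grips with 3 to 60 N. Pads are 15 mm wide; open, the fingers measure 128 mm over their backs; the gripper's body (75 mm by 188 mm) begins 65 mm behind the grasp point.
Start: joints at [67.981, 35.231, -0.722, 81.555, 0.464, 63.22, -2.315], TCP at [0.228, -0.609, 0.219] pointing down, gripper open.
Joint ranges: [-178.69, 178.69], [-17.37, 117.87], [-77.05, 75.6], [15.02, 138.74], [-78.02, 258.01], [0.78, 113.62], [-162.83, 162.83]. Speed limits (degrees/s): [159.86, 159.86, 180, 180, 180, 180, 180].

## Interface

Orientations are given as a 3x3 rotation matrix whose columns are the frame's x, y, z axes.
In Python, from bench import arm, solver, read_camera, camera_params gives the robot as it stands. Calls block until the motion is done:
- arm.movep(position, orientation): joint-space move of the TCP to a pose.
- arm.move_linear(position, v=0.15, frame=None, f_stop=None): straight line of the TCP; frame=None keeps the orientation; v is the mean speed in m/s. With f_stop (N) it stops when the force on the tool has changed by that much, and returns True; else False.
- arm.set_joints(angles): joint-space move.
- arm.gripper_to(opening): finger opening in m; the grip force is fixed at half the most; returns when the fingers have stopped.
- arm.sleep(seconds).
- solver.inverse_kinematics(position, orientation): joint angles nearest the present ones, or None.
- arm.get_state(): the state.
- read_camera(name): name is "side" or "top"; returns the picture (384x512x3 uint8, red, green, blue); there is no depth.
- camera_params(name): a dict with "intrinsics" (3x3 intrinsics, pixels), "T" (4x4, takes a point from camera to world coordinates). Camera axes: x right, y down, z forward; pixel columns grow to the right and rows downward; lengths in m; the calibration is good to about 2 mm. A picture is of the moment at which its call begins. camera_params takes no time and is no camera call.
A pose or a line that the arm cannot do raises arm.PlanningError and nothing moves.
- arm.hand_in(): hands the job in; it is judged then, once.
The state is a dict: "clock": time; "qpos": joint angles; "joint_vel": joint speeds; "effort": joint torques, N m; "tcp_pos": TCP position; "orientation": TCP orientation; "wrist_force": force on the tool from outside, world axes, zero at the start; "moment": the same for the moment, N m; "gripper_width": finger opening in m; "finger_force": force on a finger pad.
Only numpy, scipy, OpenCV 4.12 (cv2) and the standard library are available. Lean on these libraries where they do the work, as an engineer would, in place of code of your own. Each camera call takes 0.05 s, during which the arm holds its last target. There are 200 camera calls.

## Working session

There is one attempt and no reset: what is moved stays moved. The work goes in short steps, each a Python script; the robot and the scene stay as the last script left them, time stands still between calls to the robot, and variables do not carry over. Pictures are saved under pics/ and viewed, at most 10 in all, crops included, and the job is handed in when it is done.

```bash
mkdir -p pics; python3 - <<'E'
from bench import arm, read_camera, camera_params
import cv2,numpy as np
for n in("top","side"):
    im=read_camera(n); cv2.imwrite(f"pics/{n}0.png",cv2.resize(im[:,:,::-1],(800,600),interpolation=cv2.INTER_CUBIC)); cv2.imwrite(f"{n}0raw.png",im[:,:,::-1])
    p=camera_params(n); print(n,np.round(p["intrinsics"],1).tolist(),np.round(p["T"],3).tolist())
print(arm.get_state()["clock"])
E
```

```text
top [[356.7, 0.0, 263.4], [0.0, 356.7, 182.6], [0.0, 0.0, 1.0]] [[-0.013, -0.99, 0.141, 0.391], [-1.0, 0.015, 0.012, 0.04], [-0.014, -0.141, -0.99, 1.33], [0.0, 0.0, 0.0, 1.0]]
side [[389.4, 0.0, 250.4], [0.0, 389.4, 195.1], [0.0, 0.0, 1.0]] [[0.999, -0.013, 0.045, 0.516], [-0.046, -0.452, 0.891, -1.027], [0.008, -0.892, -0.453, 0.696], [0.0, 0.0, 0.0, 1.0]]
0.1
```

View pics/top0.png

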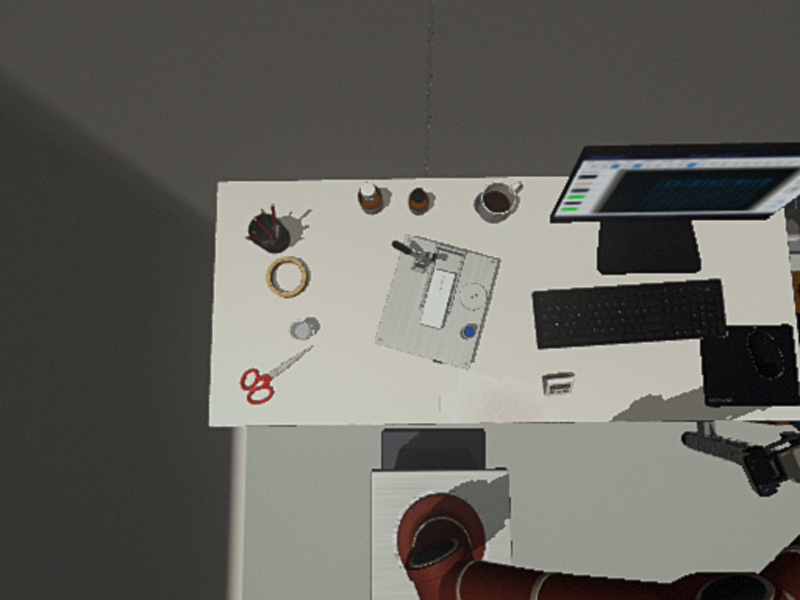

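View pics/side0.png

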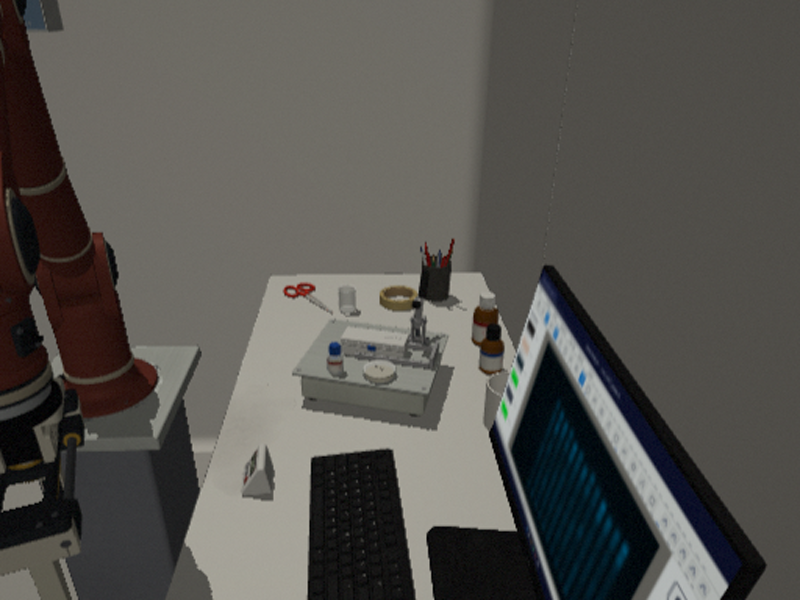

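The top view shows the platform with corners near (377,341), (468,367), (499,258) and (410,236). The box is at about (437,298) and the black handle at about (402,247). I'll enlarge this area to measure it.

```bash
python3 - <<'E'
import cv2
im=cv2.imread("top0raw.png")[140:245,230:335]
cv2.imwrite("pics/topc.png",cv2.resize(im,(600,600),interpolation=cv2.INTER_CUBIC))
im=cv2.imread("side0raw.png")[180:270,180:300]
cv2.imwrite("pics/sidec.png",cv2.resize(im,(800,600),interpolation=cv2.INTER_CUBIC))
E
```

```text
(no output)
```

View pics/topc.png

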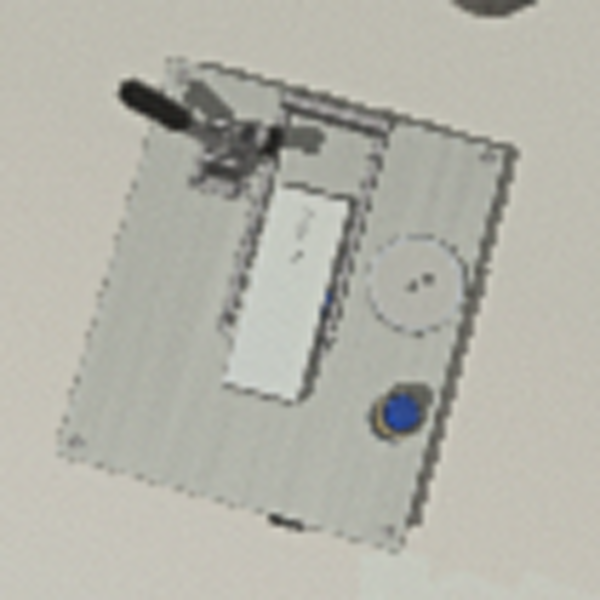

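View pics/sidec.png

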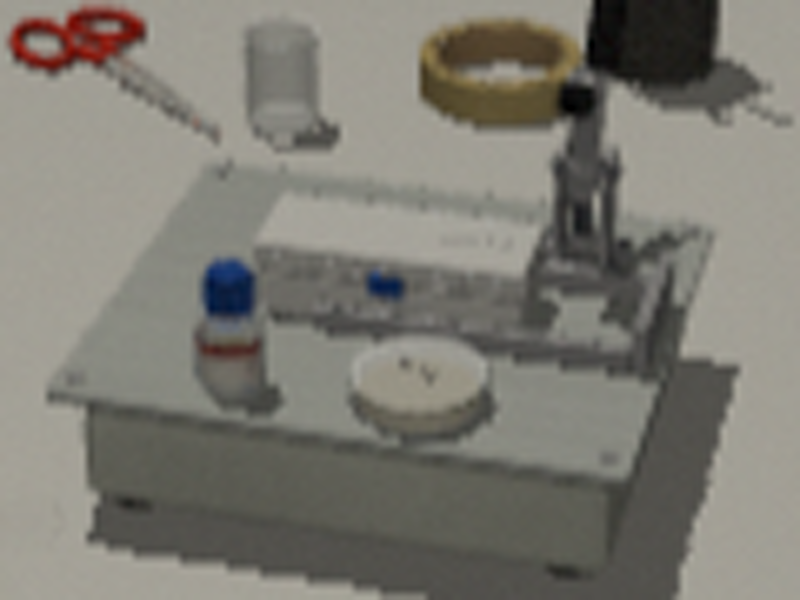

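The crops show platform corners at about (170,60), (515,150), (400,548) and (60,455). The box lid corners are at (283,185), (355,198), (298,403) and (225,383), and the handle tip is at about (128,92). I'll cast rays from these.

```bash
cat >h.py <<'E'
import numpy as np, cv2
from bench import arm, solver, read_camera, camera_params
def ray(n,uv,z):
    p=camera_params(n);K=np.array(p["intrinsics"]);T=np.array(p["T"])
    d=T[:3,:3]@np.linalg.solve(K,[*uv,1]);o=T[:3,3]
    return o+d*(z-o[2])/d[2]
topc=lambda u,v:(230+(u+.5)/5.714-.5,140+(v+.5)/5.714-.5)
E
python3 - <<'E'
from h import *
P=np.array([ray("top",topc(*c),.07)[:2] for c in[(170,60),(515,150),(400,548),(60,455)]])
L=np.array([[.13,.11],[.13,-.11],[-.13,-.11],[-.13,.11]])
M,_=0,0
A=P-P.mean(0); H=sum(complex(*a)*complex(*l).conjugate() for a,l in zip(A,L)); th=np.angle(H)
R=np.array([[np.cos(th),-np.sin(th)],[np.sin(th),np.cos(th)]]);o=P.mean(0)
print("yaw",th,"o",o,"scale",abs(H)/(L**2).sum(),"res",np.round(A-L@R.T,4).tolist())
B=np.array([ray("top",topc(*c),.108)[:2] for c in[(283,185),(355,198),(298,403),(225,383)]])
print("box in shaker",np.round((B-o)@R,4).tolist(),((B-o)@R).mean(0))
for n,c,z in[("handle",(128,92),.206),("bottle",(403,411),.128),("dish",(417,283),.085),("stopnear L",(283,108),.096),("stopnear R",(385,133),.096)]:
    print(n,(ray("top",topc(*c),z)[:2]-o)@R)
W=lambda x,y:o+R@[x,y]
# side check of screws/bottoms
for s in [(75,380),(610,458),(222,168)]:
    print("side screw",(ray("side",(180+s[0]/6.667,180+s[1]/6.667),.07)[:2]-o)@R)
print("screw top",[((ray("top",topc(*c),.07)[:2]-o)@R).round(4).tolist() for c in[(390,532),(490,157),(77,441)]])
Rd=np.array([[R[0,0],R[0,1],0],[R[1,0],R[1,1],0],[0,0,1]])@np.diag([1,-1,-1.])
for rz in (0,90,180,-90):
    a=np.radians(rz);Rt=Rd@np.array([[np.cos(a),-np.sin(a),0],[np.sin(a),np.cos(a),0],[0,0,1]])
    for q in[(-.17,0,.09),(-.02,0,.09),(.075,.16,.19),(.075,-.02,.19)]:
        print(rz,q,np.round(W(*q[:2]),3),solver.inverse_kinematics([*W(*q[:2]),q[2]],Rt))
E
```

```text
yaw -0.2870669915639023 o [ 0.53543997 -0.00254642] scale 0.9958061334302449 res [[-0.0017, 0.0018], [-0.0007, -0.003], [0.0027, 0.0022], [-0.0003, -0.0011]]
box in shaker [[0.063, 0.0206], [0.067, -0.0236], [-0.0623, -0.0231], [-0.0625, 0.0222]] [ 0.00131008 -0.00100399]
handle [0.0737272  0.11704255]
bottle [-0.0515984  -0.08341253]
dish [ 0.03018664 -0.07450531]
stopnear L [0.11159456 0.0335193 ]
stopnear R [ 0.1132605  -0.03111147]
side screw [-0.12131904 -0.09570026]
side screw [ 0.11764348 -0.09532295]
side screw [-0.12176043  0.10637463]
screw top [[-0.1204, -0.0987], [0.1216, -0.0991], [-0.1188, 0.1011]]
0 (-0.17, 0, 0.09) [0.372 0.046] [ -10.54572865   25.20893132    0.31164433  132.67013936   -0.35248267
   22.12163416 -116.3849559 ]
0 (-0.02, 0, 0.09) [0.516 0.003] [  -5.54997474   33.55629512    4.14989674  111.84211945   -4.02547524
   34.73708049 -105.22776241]
0 (0.075, 0.16, 0.19) [0.653 0.13 ] [ -10.10467769   38.17705694   -5.45951089   80.74499614    3.84569941
   61.25894149 -122.70046364]
0 (0.075, -0.02, 0.19) [ 0.602 -0.043] [   0.9942722    32.55565731    1.64
[... 935 characters left out ...]
 30.41347828
  67.92614067  36.37024783]
180 (0.075, -0.02, 0.19) [ 0.602 -0.043] [ 26.39156972  38.04469959 -41.85408782  91.10663349  27.84234275
  61.69564411  50.68188261]
-90 (-0.17, 0, 0.09) [0.372 0.046] [  5.76833964  26.51453814 -22.12580034 132.20122753  23.58819838
  24.84638854 -52.28653325]
-90 (-0.02, 0, 0.09) [0.516 0.003] [  8.44534399  34.39883116 -16.8246728  111.3991057   15.98219723
  36.43368958 -34.98818112]
-90 (0.075, 0.16, 0.19) [0.653 0.13 ] [ -0.42174756  39.76982652 -23.42661109  80.37015304  16.54781553
  63.24820055 -42.90673734]
-90 (0.075, -0.02, 0.19) [ 0.602 -0.043] [ 15.19906568  33.99037181 -21.67620741  91.47947459  14.21017272
  57.26497035 -27.28569321]
```

```bash
cat >>h.py <<'E'
th=-0.287; o=np.array([.5354,-.0025]); c,s=np.cos(th),np.sin(th); R=np.array([[c,-s],[s,c]])
W=lambda x,y,z:[*(o+R@[x,y]),z]
def ori(deg):
    a=np.radians(deg)
    return np.array([[c,-s,0],[s,c,0],[0,0,1]])@np.diag([1,-1,-1.])@np.array([[np.cos(a),-np.sin(a),0],[np.sin(a),np.cos(a),0],[0,0,1]])
def st():
    g=arm.get_state();p=np.array(g["tcp_pos"]);print("t",round(g["clock"],2),"shaker xy",np.round((p[:2]-o)@R,4),"z",round(p[2],4),"F",np.round(g["wrist_force"],1))
E
python3 - <<'E'
from h import *
p=arm.get_state()["tcp_pos"]
arm.gripper_to(0.)
arm.move_linear([p[0],p[1],.30],v=.2)
arm.movep(W(-.12,0,.25),ori(0)); st()
arm.move_linear(W(-.12,0,.083),v=.15); st()
print(arm.move_linear(W(-.075,0,.083),v=.06,f_stop=8)); st()
print(arm.move_linear(W(-.012,0,.083),v=.04,f_stop=10)); st()
for n in("top","side"): cv2.imwrite(f"{n}1raw.png",read_camera(n)[:,:,::-1])
a=cv2.resize(cv2.imread("top1raw.png")[140:245,230:335],(400,400),interpolation=cv2.INTER_CUBIC)
b=cv2.resize(cv2.imread("side1raw.png")[180:270,200:290],(400,400),interpolation=cv2.INTER_CUBIC)
cv2.imwrite("pics/p1.png",np.hstack([a,b]))
E
```

```text
t 4.49 shaker xy [-0.1195 -0.0006] z 0.2499 F [ 0.2 -0.7  0.2]
t 5.76 shaker xy [-0.1195  0.0002] z 0.0835 F [-1.4 -1.  -0.2]
False
t 6.66 shaker xy [-0.0755 -0.0001] z 0.0829 F [-1.5 -0.5  0. ]
True
t 7.89 shaker xy [-0.0229 -0.0003] z 0.0823 F [-0.1 -0.2 -0.2]
```

View pics/p1.png

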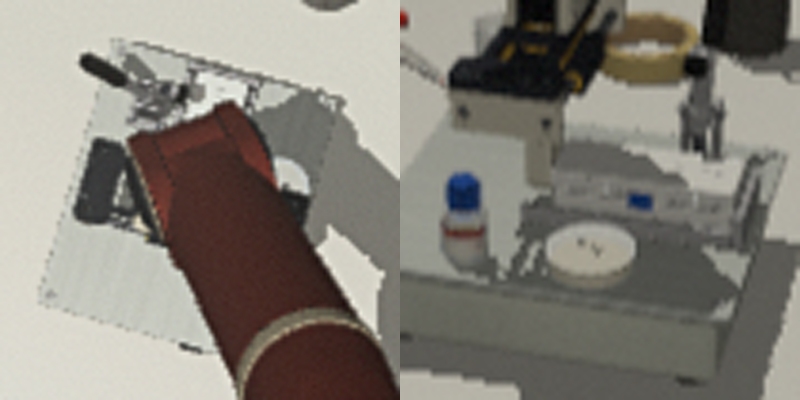

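The box looks home: the lid's far end is at the stop bar in both views. The dish and small bottle haven't moved. I'll press once more to confirm, then work the lever.

```bash
python3 - <<'E'
from h import *
for f in (10,15):
    print(arm.move_linear(W(-.008,0,.083),v=.02,f_stop=f)); st()
arm.sleep(.3); st()
arm.move_linear(W(-.06,0,.083),v=.1)
arm.move_linear(W(-.06,0,.29),v=.25)
cv2.imwrite("top2raw.png",read_camera("top")[:,:,::-1])
arm.movep(W(.075,.175,.29),ori(-90)); st()
cv2.imwrite("side2raw.png",read_camera("side")[:,:,::-1])
arm.move_linear(W(.075,.175,.172),v=.15); st()
cv2.imwrite("top3raw.png",read_camera("top")[:,:,::-1])
cv2.imwrite("side3raw.png",read_camera("side")[:,:,::-1])
C=lambda f,x,y:cv2.resize(cv2.imread(f)[y:y+90,x:x+120],(400,300),interpolation=cv2.INTER_CUBIC)
cv2.imwrite("pics/p2.png",np.vstack([np.hstack([C("top2raw.png",225,145),C("side2raw.png",190,170)]),np.hstack([C("top3raw.png",225,145),C("side3raw.png",190,170)])]))
E
```

```text
True
t 8.4 shaker xy [-0.0231 -0.0007] z 0.0817 F [-0.7 -0.6  0.3]
True
t 8.88 shaker xy [-0.0235 -0.0012] z 0.0811 F [0.4 0.1 0.7]
t 9.18 shaker xy [-0.0241 -0.0014] z 0.0808 F [-0.3 -0.1 -0.3]
t 11.82 shaker xy [0.0748 0.1744] z 0.2892 F [-0.3 -0.   0.2]
t 12.81 shaker xy [0.0755 0.1756] z 0.1733 F [-0.6 -0.2  0.6]
```

View pics/p2.png

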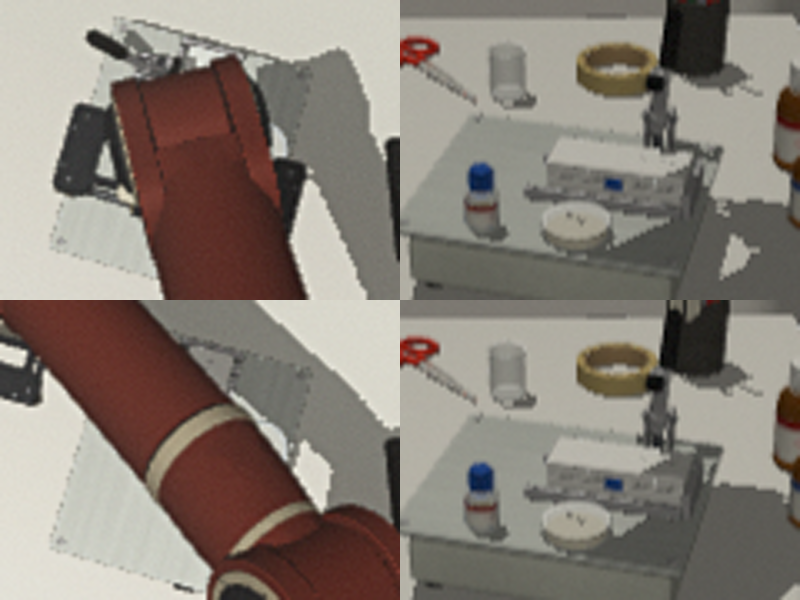

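The box sits against the stop bar and the clamp is still open. I'll check the travel numerically using the near-right lid corner in the side view: before (218.7,216.4), now about (234.4,220.4).

```bash
python3 - <<'E'
from h import *
a,b=cv2.imread("side0raw.png"),cv2.imread("side2raw.png")
# blue label patch as a travel marker, at its height on the box's right face
for n,im in(("0",a),("2",b)):
    h=cv2.cvtColor(im,cv2.COLOR_BGR2HSV); m=cv2.inRange(h,(100,120,40),(130,255,255)); m[:,:230]=0;m[:,290:]=0;m[:205]=0;m[240:]=0
    M=cv2.moments(m,True);u=(M["m10"]/M["m00"],M["m01"]/M["m00"]);print(n,u,M["m00"],(ray("side",u,.095)[:2]-o)@R)
for u in[(218.7,216.4),(234.4,220.4)]: print((ray("side",u,.108)[:2]-o)@R)
E
```

```text
0 (237.1, 222.3) 10.0 [-0.00252847 -0.02160217]
2 (253.63636363636363, 224.9090909090909) 11.0 [ 0.04894388 -0.02371141]
[-0.05944117 -0.02323732]
[-0.0072696  -0.03399641]
```

The box travelled about 51 mm, so it is home. Now I'll push the lever.

```bash
python3 - <<'E'
from h import *
print(arm.move_linear(W(.075,.10,.172),v=.06,f_stop=20)); st()
print(arm.move_linear(W(.075,.052,.172),v=.06,f_stop=20)); st()
arm.sleep(.3)
arm.move_linear(W(.075,.15,.172),v=.12)
arm.move_linear(W(.075,.17,.30),v=.2)
arm.movep(W(-.1,.35,.35),ori(-90)); st()
arm.sleep(.3)
for n in("top","side"): cv2.imwrite(f"{n}4raw.png",read_camera(n)[:,:,::-1])
C=lambda f,x,y:cv2.resize(cv2.imread(f)[y:y+105,x:x+105],(400,400),interpolation=cv2.INTER_CUBIC)
cv2.imwrite("pics/p4.png",np.hstack([C("top4raw.png",230,140),C("side4raw.png",200,170)]))
E
```

```text
False
t 14.31 shaker xy [0.075  0.0993] z 0.1713 F [ 0.5  1.1 -0.1]
False
t 15.26 shaker xy [0.0749 0.0524] z 0.172 F [0.2 0.5 0.4]
t 18.32 shaker xy [-0.0976  0.3483] z 0.349 F [ 0.4 -0.1 -0. ]
```

View pics/p4.png

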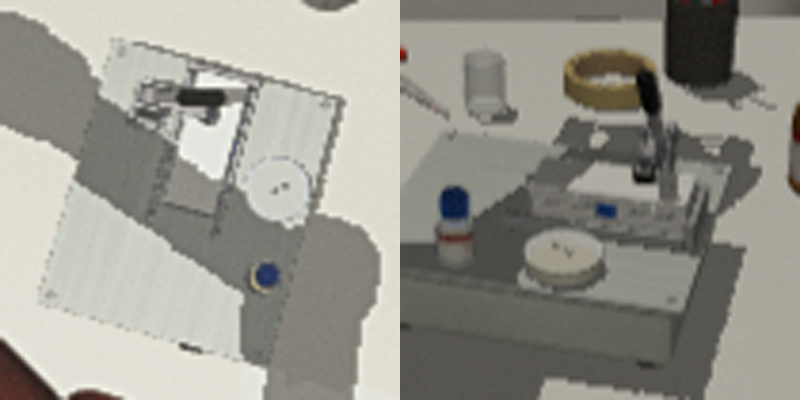

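The clamp is over: the handle leans across the channel with its tip at about (225,97) in the left crop, and the pad is on the lid. The far end of the box is at the stop bar. I'll check the angle, then hand in.

```bash
python3 - <<'E'
from h import *
k=400/105
t=(ray("top",(230+225/k,140+97/k),.206)[:2]-o)@R; print("handle tip",t)
n=[(ray("top",(230+u/k,140+v/k),.108)[:2]-o)@R for u,v in[(163,203),(212,215)]]; print("near lid corners",n)
if abs(t[1]+.002)<.012: print(arm.hand_in())
E
```

```text
handle tip [ 0.07484043 -0.0062302 ]
near lid corners [array([-0.0146485,  0.0218009]), array([-0.0132528, -0.0237   ])]
the job is handed in; nothing more can be done
None
```

The box was pushed home against the stop and the clamp was snapped closed with its pad on the lid, by camera check; the job is handed in, but no verdict came back and the pad force could not be measured.

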